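Tighten the projector's foot nut between its ribs

TASK

With the ring spanner from the mat, tighten the brass nut on the projector's foot clockwise (seen from above) until it comes up against its stop and the yellow stripe on the nut lines up with the red stripe on the foot plate. The two ribs leave room for only a short swing, so lift the spanner off, bring it back and seat it on the nut again as often as needed; turn the nut only with the spanner, never with the gripper. Then lay the spanner back flat on the mat (do not drop it), and leave the canister, helix, turret and nut driver where they are.

Things in the scene. Friction and masses are not known exactly. Their poses are not given: they have to be found in the camera images.
- mount: Fixed olive-green slide projector with a grey cast foot plate. Origin on the nut's axis at table height, z up. Foot plate: x -95 to 95, y -70 to 100 mm, top at z = 20 mm. Projector: x -110 to 140 mm (lens to 185), y 80 to 320 mm, up to 155 mm high. A 6 mm wide red stripe on the plate runs out from the nut along +x.
- swing (a point): Point on the foot plate's top, 62 mm from the nut's axis along the mount's -y, midway between two grey upright ribs; axes as the mount's. The ribs (8 mm thick, top 65 mm above the table, 39 to 85 mm from the nut's axis) stop the seated spanner when its handle points 40 degrees to either side of the mount's -y.
- nut_top (a point): Centre of the brass nut's flat top, 39 mm above the table, turning with it. x axis along the yellow stripe, which points at the middle of a flat; z up. Hexagon 36 mm across flats from 20 to 34 mm above the table, then a 5 mm high cone (radius 18 to 14 mm) that guides the spanner; a stud end 18 mm wide stands 3 mm higher.
- nut (a joint): Turn of the nut in rad, growing clockwise from above. 2.15 is the stop, where the yellow stripe lines up with the red (stripe direction = 2.15 minus this value, counter-clockwise from the mount's +x). Starts between 0 and 0.5, stays where it is left, needs about 0.3 N m (2.5 N at the handle) to turn.
- spanner_grip (a point): Grip point of the loose ring spanner (about 0.25 kg, 207 mm long): in its walnut handle, 125 mm from the ring's centre, 12.5 mm above the spanner's flat underside. x axis from ring to handle end, z up. The handle is 18 mm wide, 25 mm high, from 95 to 180 mm from the ring's centre.
- spanner_head (a point): Centre of the steel ring, 7 mm above the underside; axes as spanner_grip. Ring 14 mm high, 55 mm outside; hexagonal through-hole 39 mm across flats (1.5 mm and 9 degrees of play each way), a flat facing the handle: it fits when the handle points along the nut's x axis or a multiple of 60 degrees from it. Seated, it rests on the plate, this point 27 mm above the table. Shank 13 mm wide.
- mat: Dark rubber tool mat fixed on the table, 150 mm (its x) by 270 mm (its y), 3 mm thick; origin at the centre of its underside. The spanner lies on it at the start, handle roughly along the mat's -y.
- canister: Aluminium screw-top canister, 74 mm across, 108 mm high, loose; origin at the centre of its underside. To be left alone.
- helix: Brass focusing helix, 60 mm across, 42 mm high, loose; origin at the centre of its underside. To be left alone.
- turret: Black bakelite lens turret, 84 mm across, 48 mm high, loose; origin at the centre of its underside. To be left alone.
- nutdriver: Nut driver with a walnut handle, 207 mm long along its x, 28 mm thick, loose; origin below its middle on the table. To be left alone.
Mind the look-alikes: they are no part of the job. There is more than one size of the part that bears spanner_grip; the job needs the largest.

How it is judged:
At the end, for the whole second after the job is handed in: The nut is turned to within 0.15 rad (about 9 degrees) of its stop, and the spanner lies flat (within 0.12 rad) and at rest on the mat, with both its ring centre and its grip point over the mat (value of joint nut above 2 rad and x of spanner_grip in the frame of mat between -0.08 and 0.08 m and y of spanner_grip in the frame of mat between -0.14 and 0.14 m and x of spanner_head in the frame of mat between -0.08 and 0.08 m and y of spanner_head in the frame of mat between -0.14 and 0.14 m and height (world z) of spanner_grip below 0.025 m and angle between spanner_head's own z axis and vertical below 0.12 rad and linear speed of spanner below 0.03 m/s); the robot touches nothing.
It fails at once if the nut is touched by the gripper or arm (over 1 N) (contact force between any of the fingers, the arm and nut above 1 N).
It fails at once if the spanner is dropped (faster than 0.8 m/s with no finger on it) (contact force between the fingers and spanner below 0.05 N and linear speed of spanner above 0.8 m/s).
It fails at once if canister, helix, turret or nut driver is moved by more than 40 mm (distance of any of canister, helix, turret, nutdriver from where it was at the start of the episode above 0.04 m).
It also fails if it takes over 72 s, if anything falls off the work surface, if the arm or the gripper's body presses on something with over 40 N, if the wrist force passes 120 N, or if a joint passes its speed limit or range.

ROBOT

A 7-joint arm with a two-finger parallel gripper is mounted at the origin on the work surface. World frame = base frame: x ahead of the robot, y to its left, z up, the work surface at z = 0. Lengths are in m, angles in rad, forces in N, time in s.
With the tool pointing down it reaches from about 0.4 to 0.9 m from the base axis. Payload 5.5 kg.
Tool frame: the origin (TCP) lies between the finger pads; the fingertips stand 25 mm ahead of it and the grasp point (between the pads) lies 6 mm ahead of it (bot.tip_reach is the distance from the TCP to the fingertips, in m); z points along the fingers, y is the line along which they close (so a half turn about z gives the same grasp; the last joint's range is limited). The gripper opens to 92 mm and grips with 3 to 60 N. Pads are 19 mm wide; open, the fingers measure 130 mm over their backs; the gripper's body (75 mm by 190 mm) begins 47 mm behind the grasp point.
Start: joints at [1.427, 0.501, -0.427, 1.55, 0.221, 1.138, -0.21], TCP at [0.257, -0.597, 0.252] pointing down, gripper open.
Joint ranges: [-2.88, 2.88], [-0.31, 2.03], [-1.54, 1.56], [0.2, 2.42], [-1.41, 4.55], [0.19, 2.02], [-2.57, 2.57]. Speed limits (rad/s): [2.57, 2.57, 3.14, 3.14, 3.14, 3.14, 3.14].

INTERFACE

Orientations are given as a rotation vector (axis times angle).
In Python, from cell import bot gives the robot as it stands.
- The arm moves only by the tool carry_out, never from a script. Its argument "targets" is a list that holds one entry, the list of rows, each a list of 7 numbers: the shift along the tool's x, y, z each as a share of 0.8 m, from -1 to 1, then the turn, a rotation vector about the tool's x, y, z each as a share of pi rad, from -1 to 1, then the closure, from 0 (fully open) to 1 (shut). A call has 1 to 5 rows; each row shifts and turns the commanded pose from where the row before left it, along the tool's axes as they then stand; what a row does not reach is not made up. A row lasts 1/8 s, in which the tool goes at most 62.5 mm and 10.7 degrees, less where a joint would pass 70% of its speed; a pose out of reach is approached as far as the arm can. A call with a number of a shift or a turn outside -1 to 1 is refused whole. A call with a gripper value outside its range is refused whole. The fingers move at their own pace and stop on an object; "grip_force" is the grip in N (left out, the last holds). Time passes only in rows, so rows that do not move let the fingers close. It gives the time, the measured TCP pose, the force, the opening and the grip force at its end, in the units of the state.
- bot.observe(): the state, without advancing time (a new reading comes with each control period).
- bot.grab_frame(name): name is "scene" or "top" or "wrist"; returns the picture (480x640x3 uint8, red, green, blue); there is no depth.
- bot.get_calibration(name): a dict with "vfov" (degrees; the focal length in pixels is half the picture's height over the tangent of half this angle, whatever the lens; pixels are square), "cx", "cy" (the principal point, pixels), "eye" and "orientation" of the camera in the world; the wrist camera has in their place "tool_from_camera" (4x4, takes a point from camera to tool coordinates, whose origin is the TCP and whose axes are the flange's). Camera axes: x right, y down, z forward; pixel columns grow to the right and rows downward; lengths in m; the calibration is good to about 2 mm. A picture is of the moment at which its call begins: read the wrist's pose just before it. get_calibration takes no time and is no camera call.
- bot.job_done(): hands the job in; it is judged then, once.
The state is a dict: "clock": time; "qpos": joint angles; "joint_vel": joint speeds; "joint_torque": joint torques, N m; "tool_pos": TCP position; "eef_rot": TCP orientation; "contact_force": force on the tool from outside, world axes, zero at the start; "moment": the same for the moment, N m; "gripper_width": finger opening in m; "grip_force": force on a finger pad.
Only numpy, scipy, OpenCV 4.12 (cv2) and the standard library are available. Lean on these libraries where they do the work, as an engineer would, in place of code of your own. Each camera call takes 0.05 s, during which the arm holds its last target. There are 200 camera calls.

## Working session

There is one attempt and no reset: what is moved stays moved. The work goes in short steps, Python scripts to look and compute and a tool call to move; the robot and the scene stay as the last step left them, time stands still between calls to the robot, and variables do not carry over. Pictures are saved under pics/ and viewed, at most 10 in all, crops included, and the job is handed in when it is done.

Besides the shell and the picture viewer there is one more tool, called after "Request:" as name([rows], argument=value, ...), one row to a line, values as JSON. carry_out: Moves the arm, as the interface text tells. Its arguments: {"type":"object","properties":{"targets":{"type":"array","items":{"type":"array","items":{"type":"array","items":{"type":"number"}}}},"grip_force":{"type":"number"}},"required":["targets"]}

```bash
mkdir -p pics; ls
python3 - <<'E'
from cell import bot
import cv2,numpy as np
print(bot.observe())
for n in("scene","top","wrist"):
    print(n,bot.get_calibration(n))
a=bot.grab_frame("top");b=bot.grab_frame("scene")
cv2.imwrite("pics/top.png",a[:,:,::-1]);cv2.imwrite("pics/scene.png",b[:,:,::-1])
E
```

```text
pics
{'clock': 0.0, 'qpos': array([ 1.42720052,  0.50187823, -0.42682502,  1.5514262 ,  0.22084872,
        1.13828946, -0.21029668]), 'joint_vel': array([ 0.00018827, -0.00076238,  0.0004205 , -0.00016447, -0.00200955,
       -0.00070634,  0.00130449]), 'joint_torque': array([ 1.28299953e-04, -5.66597843e+01, -5.81602871e+00, -2.79122275e+01,
       -6.86082873e-02,  3.08210787e-02,  2.06060658e-04]), 'tool_pos': array([ 0.256897  , -0.59638528,  0.25067215]), 'eef_rot': array([-3.07493756e+00, -6.34371922e-01,  5.32961491e-04]), 'contact_force': array([-0.23877468, -0.62823996,  0.13236223]), 'moment': array([0.0245799 , 0.01551975, 0.01190834]), 'grip_force': 0.0, 'gripper_width': 0.0921582602984855}
scene {'vfov': 53.65532025882107, 'cx': 321.4151279185849, 'cy': 235.0319845733741, 'eye': array([1.12054434, 1.00628217, 1.05690101]), 'orientation': array([-0.73045782, -2.55714239,  1.1935646 ])}
top {'vfov': 52.61576068112993, 'cx': 322.19025808757897, 'cy': 237.4402232323705, 'eye': array([0.38264564, 0.01444401, 1.29872035]), 'orientation': array([-2.18887899,  2.14980181, -0.0967892 ])}
wrist {'vfov': 68.74922317205701, 'cx': 309.0478030250942, 'cy': 236.21296163426777, 'tool_from_camera': array([[-7.61551454e-04, -9.63583953e-01, -2.67404910e-01,
         7.15777803e-02],
       [ 9.99999702e-01, -7.68446776e-04, -7.88625933e-05,
        -4.86582940e-04],
       [-1.29495711e-04, -2.67404890e-01,  9.63584251e-01,
        -1.33269521e-01],
       [ 0.00000000e+00,  0.00000000e+00,  0.00000000e+00,
         1.00000000e+00]])}
```

View pics/top.png

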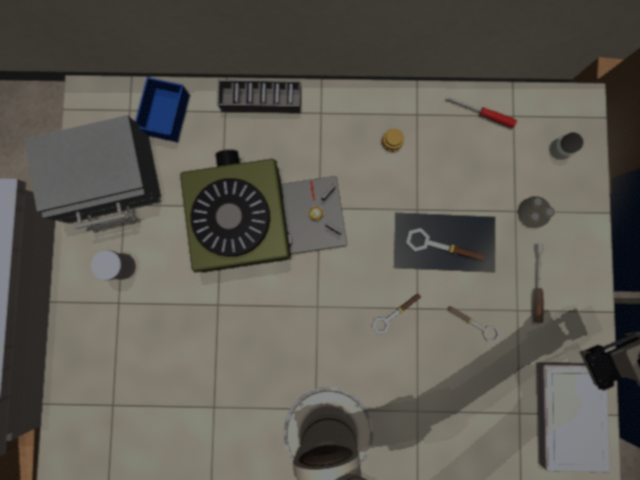

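View pics/scene.png

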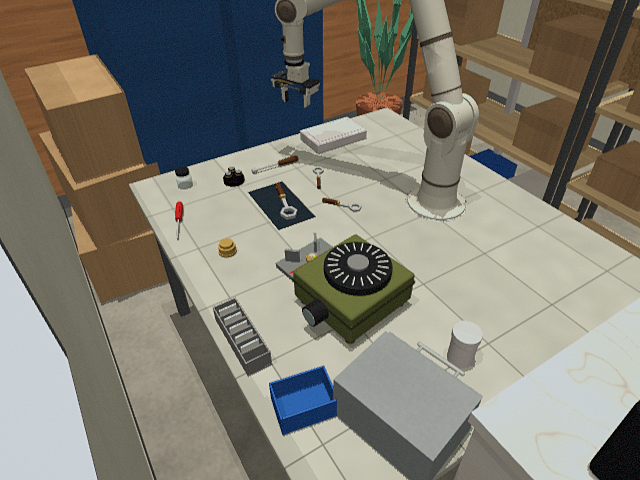

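The top view shows the nut at about (316,213), the red stripe at (312,188) and the ribs at (329,193) and (333,230). There are three ring spanners: one on the mat with its ring at (418,240) and handle at (470,252), one at (380,325), and one at (490,333). The one on the mat is clearly the largest and fits the description. I'll confirm that in a crop and measure.

```bash
cat > h.py <<'E'
from cell import bot
import cv2,numpy as np
from scipy.spatial.transform import Rotation as R
def cam(n):
    c=bot.get_calibration(n)
    f=240/np.tan(np.radians(c["vfov"]/2))
    if n=="wrist":
        s=bot.observe();M=np.eye(4);M[:3,:3]=R.from_rotvec(s["eef_rot"]).as_matrix();M[:3,3]=s["tool_pos"]
        M=M@c["tool_from_camera"];return f,c["cx"],c["cy"],M[:3,3],M[:3,:3]
    return f,c["cx"],c["cy"],np.array(c["eye"]),R.from_rotvec(c["orientation"]).as_matrix()
def ray(C,u,v,z):
    f,cx,cy,e,Q=C
    d=Q@np.array([(u-cx)/f,(v-cy)/f,1.]);return e+d*(z-e[2])/d[2]
def pix(C,p):
    f,cx,cy,e,Q=C
    q=Q.T@(np.array(p)-e);return np.array([cx+f*q[0]/q[2],cy+f*q[1]/q[2]])
def blobs(m,amin=15):
    n,l,st,ce=cv2.connectedComponentsWithStats(m.astype(np.uint8)*255)
    return sorted([(int(st[i,4]),ce[i],l==i) for i in range(1,n) if st[i,4]>=amin],key=lambda t:-t[0])
def pca(mask):
    ys,xs=np.nonzero(mask);P=np.c_[xs,ys].astype(float);c=P.mean(0)
    w,V=np.linalg.eigh(np.cov((P-c).T));return c,V[:,1]
E
python3 - <<'E'
from h import *
im=cv2.imread("pics/top.png");C=cam("top")
cv2.imwrite("pics/c1.png",cv2.resize(im[170:350,270:510],None,fx=3.3,fy=3.3,interpolation=cv2.INTER_CUBIC))
hsv=cv2.cvtColor(im,cv2.COLOR_BGR2HSV);H,S,V=cv2.split(hsv)
roi=np.zeros(H.shape,bool);roi[170:262,290:350]=1
red=((H<6)|(H>174))&(S>120)&(V>80)&roi
yel=(H>18)&(H<32)&(S>90)&roi
for n,m,z in(("red",red,.02),("yel",yel,.039)):
    for a,c,_ in blobs(m,4): print(n,a,c.round(1),ray(C,*c,z).round(4))
roi[:]=0;roi[200:285,385:505]=1
mat=(V<80)&roi
wood=(H<14)&(S>100)&roi
ring=(V>110)&(S<60)&roi
r2=np.zeros_like(roi);r2[218:266,398:492]=1
b=blobs(mat)[0][2].astype(np.uint8)
cnt=max(cv2.findContours(b,0,2)[0],key=cv2.contourArea);box=cv2.minAreaRect(cnt);print("mat",box)
P=np.array([ray(C,*p,.003)[:2] for p in cv2.boxPoints(box)]);print(P.round(3),P.mean(0),np.linalg.norm(P[0]-P[1]),np.linalg.norm(P[2]-P[1]))
for n,m,z in(("wood",wood,.028),("steel",ring&r2,.017)):
    for a,c,_ in blobs(m,10): print(n,a,c.round(1),ray(C,*c,z).round(4))
print("base",pix(C,[0,0,0]))
E
```

```text
red 23 [312.  189.7] [0.6327 0.0534 0.02  ]
yel 104 [315.1 213.5] [0.5659 0.0433 0.039 ]
mat ((444.5320739746094, 241.76226806640625), (99.81874084472656, 55.078399658203125), 2.4895529747009277)
[[ 0.431 -0.167]
 [ 0.579 -0.173]
 [ 0.572 -0.441]
 [ 0.424 -0.432]] [ 0.50131528 -0.30354537] 0.14822498205304452 0.2678697729085275
wood 154 [466.4 252.5] [ 0.4713 -0.3545  0.028 ]
steel 218 [424.6 241.1] [ 0.5005 -0.2475  0.017 ]
base [327.82510551 432.60097777]
```

View pics/c1.png

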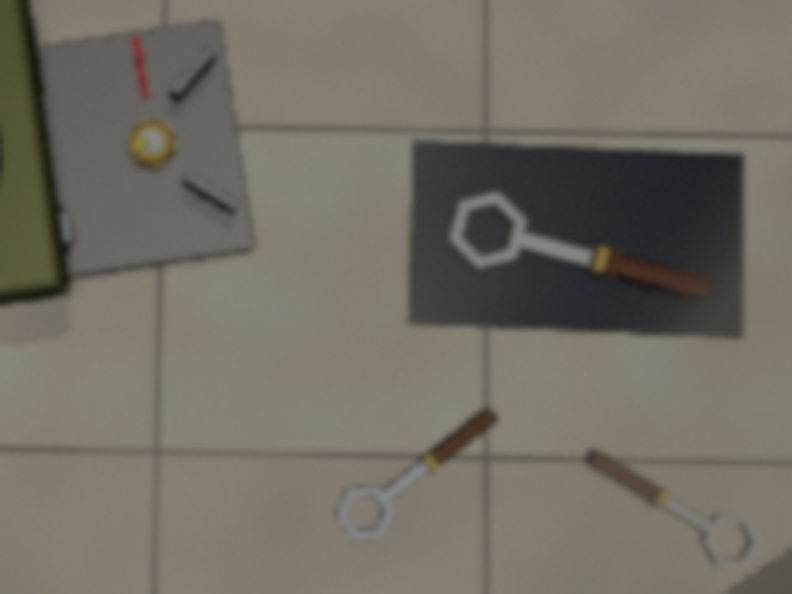

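The mat holds the clearly largest spanner: its ring is at top-image pixel (418,240) against the small ones at (380,325) and (490,333). The mat measures 148 x 268 mm, as it should. Next I'll compute moves to hover over the spanner and then over the nut.

```bash
cat >> h.py <<'E'
def plan(p,yaw):
    "tool-frame shares to bring a down-pointing tool to p with tool x at world angle yaw (deg)"
    s=bot.observe();Q=R.from_rotvec(s["eef_rot"]);y=np.radians(yaw)
    T=R.from_matrix(np.array([[np.cos(y),np.sin(y),0],[np.sin(y),-np.cos(y),0],[0,0,-1.]]))
    sh=Q.inv().apply(np.array(p)-s["tool_pos"]);tr=(Q.inv()*T).as_rotvec()
    x=Q.as_matrix()[:,0];print("yaw now",np.degrees(np.arctan2(x[1],x[0])).round(2),"pos",s["tool_pos"].round(4),"shift mm",(sh*1e3).round(1),"share",(sh/.8).round(4),"turn deg",np.degrees(tr).round(2),"share",(tr/np.pi).round(4))
E
python3 - <<'E'
from h import *
C=cam("top")
h=ray(C,417.9,239.7,.017);w=ray(C,466.4,252.5,.028)
d=(w-h)[:2];print(h,w,np.linalg.norm(d),np.degrees(np.arctan2(*d[::-1])))
g=h[:2]+.13*d/np.linalg.norm(d);print("grip",g)
plan([*(g),.22],np.degrees(np.arctan2(*-d[::-1])))
n=np.array([.5659,.0433]);r=np.array([.6327,.0534]);print("red dir",np.degrees(np.arctan2(*(r-n)[::-1])))
E
```

```text
[ 0.50386404 -0.22982698  0.017     ] [ 0.47142753 -0.35451366  0.028     ] 0.1288367040746578 -104.58194938799478
grip [ 0.47113465 -0.35563949]
yaw now 23.31 pos [ 0.2569 -0.5964  0.2508] shift mm [ 292.  -136.3   31. ] share [ 0.365  -0.1704  0.0388] turn deg [-9.000e-02 -5.000e-02 -5.211e+01] share [-0.0005 -0.0003 -0.2895]
red dir 8.597861566411307
```

Request:
carry_out([
  [[0.0608, -0.0284, 0.0065, 0, 0, 0, 0], [0.0608, -0.0284, 0.0065, 0, 0, 0, 0], [0.0608, -0.0284, 0.0065, 0, 0, 0, 0], [0.0608, -0.0284, 0.0065, 0, 0, 0, 0], [0.0608, -0.0284, 0.0065, 0, 0, 0, 0]],
])

```text
clock: 0.72
tool_pos: [0.4363, -0.3949, 0.2253]
eef_rot: [-3.077, -0.634, 0.001]
contact_force: [0.2, -0.3, -0.2]
gripper_width: 0.092
grip_force: 0.0
```

Request:
carry_out([
  [[0.0608, -0.0284, 0.0065, 0, 0, -0.05, 0], [0, 0, 0, 0, 0, -0.058, 0], [0, 0, 0, 0, 0, -0.058, 0], [0, 0, 0, 0, 0, -0.058, 0], [0, 0, 0, 0, 0, -0.058, 0]],
])

```text
clock: 1.35
tool_pos: [0.471, -0.356, 0.22]
eef_rot: [-2.501, -1.899, 0.0]
contact_force: [0.4, -1.1, -0.3]
gripper_width: 0.0919
grip_force: 0.0
```

Run:
```python
from h import *
C=cam("wrist");a=bot.grab_frame("wrist");cv2.imwrite("pics/w1.png",a[:,:,::-1])
plan([.4711,-.3556,.22],75.4)
```

```text
yaw now 74.81 pos [ 0.4708 -0.3562  0.2199] shift mm [ 0.6  0.1 -0.1] share [ 0.0008  0.0001 -0.0001] turn deg [-0.06 -0.02 -0.59] share [-0.0004 -0.0001 -0.0033]
```

View pics/w1.png

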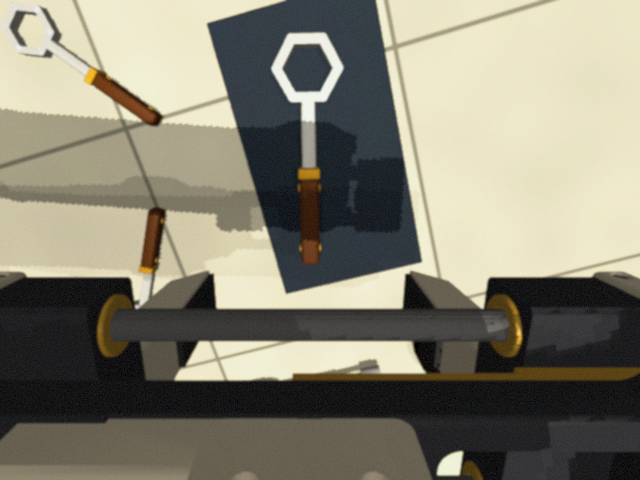

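The wrist view shows the spanner with its ring centre at about (307,67), ferrule at (309,175) and handle end at (310,263). It lies clear of the fingers, and the small spanners are off to the left.

Run:
```python
from h import *
im=cv2.imread("pics/w1.png");C=cam("wrist")
H,S,V=cv2.split(cv2.cvtColor(im,cv2.COLOR_BGR2HSV))
m=(V>150)&(S<60);m[:, :240]=0;m[:,370:]=0;m[180:]=0
b=blobs(m)[0][2];ring=b.copy();ring[102:]=0
(c,r)=cv2.minEnclosingCircle(np.argwhere(ring)[:,::-1].astype(np.float32));print(c,r)
h=ray(C,*c,.017);print("ring dia",np.linalg.norm(ray(C,c[0]-r,c[1],.017)-ray(C,c[0]+r,c[1],.017)))
w=(H<14)&(S>110);w[:, :280]=0;w[:,340:]=0;w[:180]=0;w[266:]=0
wc,_=pca(w);e=ray(C,wc[0],263,.028);f=ray(C,*wc,.028)
print("head",h,"wood",f,np.linalg.norm((f-h)[:2]),"end",np.linalg.norm((e-h)[:2]))
d=(f-h)[:2];d/=np.linalg.norm(d);y=np.degrees(np.arctan2(*-d[::-1]))
plan([*(h[:2]+.135*d),.031],y)
```

```text
(306.875732421875, 66.7779769897461) 38.33338165283203
ring dia 0.06725176310097576
head [ 0.50308154 -0.22702656  0.017     ] wood [ 0.46924439 -0.36017341  0.028     ] 0.13737917250666337 end 0.17848048751931972
yaw now 74.81 pos [ 0.4708 -0.3562  0.2199] shift mm [ -2.   -0.3 188.9] share [-0.0025 -0.0004  0.2362] turn deg [-0.06 -0.02 -0.93] share [-0.0004 -0.0001 -0.0052]
```

Request:
carry_out([
  [[0.0668, 0.0006, 0, 0, 0, 0, 0], [0.0668, 0.0006, 0, 0, 0, 0, 0], [0.0668, 0.0006, 0, 0, 0, 0, 0], [0.0668, 0.0006, 0, 0, 0, 0, 0], [0.0668, 0.0006, 0, 0, 0, 0, 0]],
])

```text
clock: 2.02
tool_pos: [0.547, -0.0985, 0.2204]
eef_rot: [-2.511, -1.888, 0.0]
contact_force: [0.7, -0.4, -0.3]
gripper_width: 0.0917
grip_force: 0.0
```

Request:
carry_out([
  [[0.0668, 0.0006, 0, 0, 0, 0, 0], [0.0668, 0.0006, 0.025, 0, 0, -0.044, 0], [0, 0, 0, 0, 0, -0.044, 0], [0, 0, 0, 0, 0, -0.044, 0], [0, 0, 0, 0, 0, 0, 0]],
])

```text
clock: 2.65
tool_pos: [0.5769, 0.0026, 0.2]
eef_rot: [-2.068, -2.364, 0.001]
contact_force: [1.1, 0.4, -0.0]
gripper_width: 0.0918
grip_force: 0.0
```

Run:
```python
from h import *
C=cam("wrist");a=bot.grab_frame("wrist");im=np.ascontiguousarray(a[:,:,::-1]);cv2.imwrite("pics/w2.png",im)
np.save("pics/w2.npy",np.array([*C[3],*C[4].ravel()]))
print(pix(C,[.5659,.0433,.039]));plan([.57,0,.2],98)
```

```text
[303.25626143 177.01874049]
yaw now 97.56 pos [0.577  0.0024 0.2002] shift mm [-1.5 -7.3  0.2] share [-0.0018 -0.0091  0.0003] turn deg [-0.03 -0.02 -0.44] share [-0.0002 -0.0001 -0.0025]
```

View pics/w2.png

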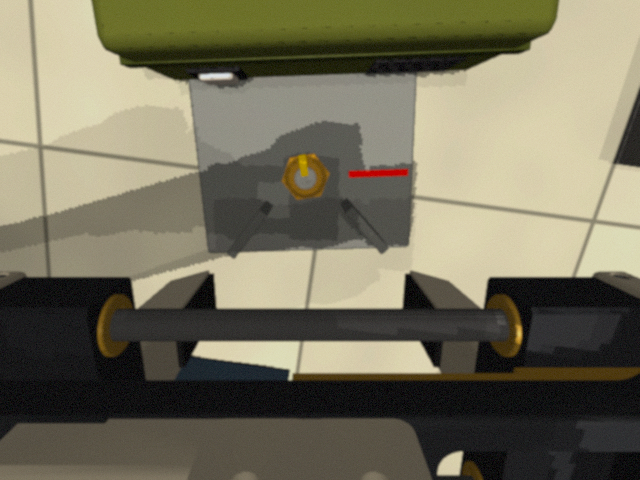

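The view shows the nut at (305,177), the yellow stripe pointing up from it at (303,163), and the red stripe from (349,174) to (407,172). The ribs are at (252,230) and (364,227), with the swing gap towards the robot-side edge.

```bash
cat > nut.py <<'E'
from h import *
def nut(im,C,roi):
    H,S,V=cv2.split(cv2.cvtColor(im,cv2.COLOR_BGR2HSV));x0,x1,y0,y1=roi
    k=np.zeros(H.shape,bool);k[y0:y1,x0:x1]=1
    yel=(H>22)&(H<34)&(S>170)&(V>190)&k;yb=blobs(yel,5)
    gold=(H>8)&(H<36)&(S>110)&k
    g=blobs(gold)[0];cnt=cv2.convexHull(np.argwhere(g[2])[:,::-1].astype(np.int32))
    mo=cv2.moments(cnt);gc=(mo["m10"]/mo["m00"],mo["m01"]/mo["m00"])
    for z in(.027,.034): print("hull centre",np.round(gc,1),"z",z,ray(C,*gc,z).round(4),"area",(mo["m00"]*((C[3][2]-z)/C[0])**2*1e6))
    for a,c,mm in yb[:3]: print("yel",a,c.round(1),ray(C,*c,.039).round(4))
    red=((H<6)|(H>174))&(S>150)&(V>120)
    rb=blobs(red);
    for a,c,mm in rb[:2]:
        c,v=pca(mm);p,q=ray(C,*(c-20*v),.02),ray(C,*(c+20*v),.02);print("red",a,c.round(1),ray(C,*c,.02).round(4),"ang",np.degrees(np.arctan2(*(q-p)[1::-1])).round(2))
E
python3 - <<'E'
from nut import *
im=cv2.imread("pics/w2.png");s=np.load("pics/w2.npy");c=cam("wrist");C=(c[0],c[1],c[2],s[:3],s[3:].reshape(3,3))
nut(im,C,(270,345,145,210))
cv2.imwrite("pics/w2c.png",cv2.resize(im[140:260,220:420],None,fx=4,fy=4,interpolation=cv2.INTER_CUBIC))
E
```

```text
hull centre [305. 176.] z 0.027 [0.5672 0.0431 0.027 ] area 1251.6396944228338
hull centre [305. 176.] z 0.034 [0.5672 0.0438 0.034 ] area 1195.0876056704642
yel 11 [302.6 162. ] [0.5638 0.0554 0.039 ]
red 434 [377.7 172.9] [0.6304 0.0536 0.02  ] ang -170.51
```

View pics/w2c.png

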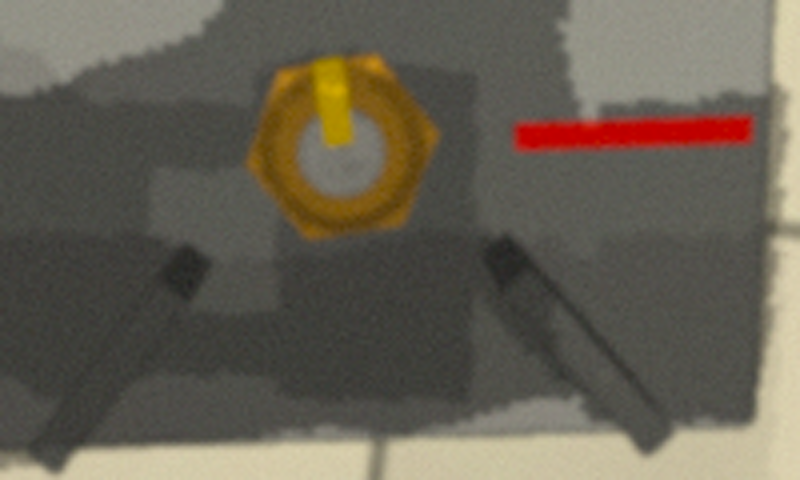

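Run:
```python
from h import *
s=np.load("pics/w2.npy");c=cam("wrist");C=(c[0],c[1],c[2],s[:3],s[3:].reshape(3,3))
P=lambda u,v,z:ray(C,220+u/4,140+v/4,z)[:2]
a=lambda d:np.degrees(np.arctan2(d[1],d[0]))
print("stripe",a(P(328,62,.036)-P(341,146,.039)), "flats",a(P(278,72,.034)-P(378,55,.034))-90,a(P(310,238,.034)-P(407,222,.034))-90)
q=[(278,72),(378,55),(438,135),(407,222),(310,238),(248,160)];print(np.mean([P(*x,.034) for x in q],0),"stud",P(341,152,.042))
print("diag",a(P(438,135,.034)-P(248,160,.034)),np.linalg.norm(P(438,135,.034)-P(248,160,.034)))
print("camera",C[3])
print("ribs inner",P(192,255,.065),P(503,245,.065))
h=np.array([.50308,-.22703]);y=75.74;d=-np.array([np.cos(np.radians(y)),np.sin(np.radians(y))])
plan([*(h+.135*d),.12],y)
```

```text
stripe 106.60784871569737 flats -252.97973076145468 -252.94343350928273
[0.56799878 0.04310572] stud [0.56764611 0.04303452]
diag 15.046820895805956 0.04051921157081038
camera [0.5674575  0.07383751 0.33331469]
ribs inner [0.54162013 0.02204598] [0.60092169 0.03196083]
yaw now 97.56 pos [0.577  0.0024 0.2002] shift mm [-343.1 -153.6   80.1] share [-0.4289 -0.192   0.1002] turn deg [-4.000e-02 -2.000e-02  2.182e+01] share [-2.000e-04 -1.000e-04  1.212e-01]
```

Request:
carry_out([
  [[-0.0613, -0.0274, 0.01, 0, 0, 0, 0], [-0.0613, -0.0274, 0.01, 0, 0, 0, 0], [-0.0613, -0.0274, 0.01, 0, 0, 0, 0], [-0.0613, -0.0274, 0.01, 0, 0, 0, 0.2], [-0.0613, -0.0274, 0.01, 0, 0, 0, 0.3]],
])

```text
clock: 3.32
tool_pos: [0.5013, -0.2575, 0.1605]
eef_rot: [2.07, 2.362, -0.0]
contact_force: [0.7, 0.1, 0.2]
gripper_width: 0.0768
grip_force: 0.0
```

Request:
carry_out([
  [[-0.0613, -0.0274, 0.025, 0, 0, 0, 0.4], [-0.0613, -0.0274, 0.025, 0, 0, 0.0404, 0.4], [0, 0, 0, 0, 0, 0.0404, 0.4], [0, 0, 0, 0, 0, 0.0404, 0.4], [0, 0, 0, 0, 0, 0, 0.4]],
])

```text
clock: 3.95
tool_pos: [0.4717, -0.3589, 0.1207]
eef_rot: [2.478, 1.931, -0.001]
contact_force: [-0.3, -0.5, -0.0]
gripper_width: 0.0549
grip_force: 0.0
```

Run:
```python
from h import *
h=np.array([.50308,-.22703]);y=75.74;d=-np.array([np.cos(np.radians(y)),np.sin(np.radians(y))])
plan([*(h+.135*d),.031],y);print(bot.observe()["qpos"].round(2))
```

```text
yaw now 75.86 pos [ 0.4717 -0.3589  0.1207] shift mm [ 0.6 -2.1 89.7] share [ 0.0007 -0.0026  0.1121] turn deg [0.01 0.03 0.12] share [0.     0.0002 0.0007]
[ 1.1   0.62 -0.67  1.79  0.48  0.89 -0.03]
```

Request:
carry_out([
  [[0.0007, -0.0026, 0.03, 0, 0, 0, 0.4], [0, 0, 0.03, 0, 0, 0, 0.4], [0, 0, 0.03, 0, 0, 0, 0.4], [0, 0, 0.022, 0, 0, 0, 0.4], [0, 0, 0, 0, 0, 0, 0.6]],
], grip_force=45)

```text
clock: 4.58
tool_pos: [0.4699, -0.3571, 0.0302]
eef_rot: [-2.474, -1.934, 0.0]
contact_force: [0.4, -0.4, -0.1]
gripper_width: 0.0491
grip_force: 0.0
```

Request:
carry_out([
  [[0, 0, 0, 0, 0, 0, 1], [0, 0, 0, 0, 0, 0, 1], [0, 0, 0, 0, 0, 0, 1], [0, 0, 0, 0, 0, 0, 1], [0, 0, 0, 0, 0, 0, 1]],
])

```text
clock: 5.2
tool_pos: [0.4704, -0.3577, 0.0315]
eef_rot: [2.475, 1.934, 0.0]
contact_force: [-0.5, -0.3, 4.6]
gripper_width: 0.0175
grip_force: 44.9
```

Request:
carry_out([
  [[0, 0, -0.025, 0, 0, 0, 1], [0, 0, -0.045, 0, 0, 0, 1], [0, 0, -0.045, 0, 0, 0, 1], [0, 0, -0.025, 0, 0, 0, 1], [0, 0, 0, 0, 0, 0, 1]],
])

```text
clock: 5.82
tool_pos: [0.4708, -0.3581, 0.1446]
eef_rot: [2.473, 1.932, 0.001]
contact_force: [-0.1, -0.0, -2.1]
gripper_width: 0.0177
grip_force: 44.9
```

```bash
cat >> h.py <<'E'
def ringtool(im,C=None,ze=None):
    "ring centre/angle in the tool frame from the wrist picture: steel through-hole outline, ze = ring depth ahead of TCP"
    c=bot.get_calibration("wrist");f=240/np.tan(np.radians(c["vfov"]/2));T=c["tool_from_camera"]
    H,S,V=cv2.split(cv2.cvtColor(im,cv2.COLOR_BGR2HSV))
    return f,c,T
def tray(u,v,zt):
    c=bot.get_calibration("wrist");f=240/np.tan(np.radians(c["vfov"]/2));T=c["tool_from_camera"]
    d=T[:3,:3]@np.array([(u-c["cx"])/f,(v-c["cy"])/f,1.]);e=T[:3,3];return e+d*(zt-e[2])/d[2]
E
python3 - <<'E'
from h import *
a=bot.grab_frame("wrist");cv2.imwrite("pics/w3.png",a[:,:,::-1]);plan([.47,-.358,.14],75.7)
E
```

```text
yaw now 75.99 pos [ 0.4698 -0.3577  0.1431] shift mm [-0.3  0.3  3.1] share [-0.0003  0.0003  0.0039] turn deg [0.02 0.04 0.29] share [0.0001 0.0002 0.0016]
```

View pics/w3.png

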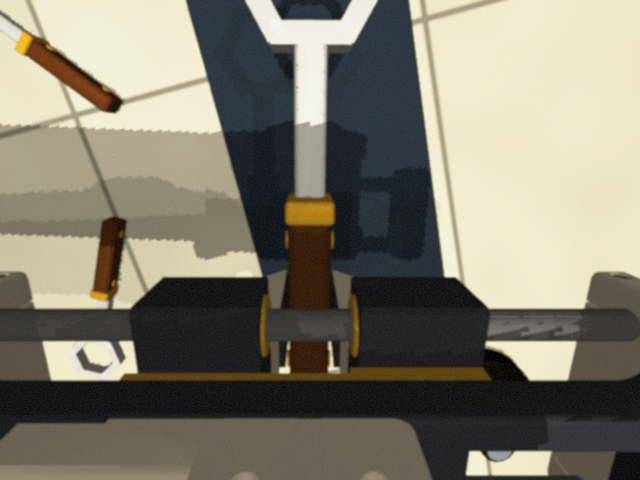

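The spanner is held, with its shank straight up the image. The ring's near side shows at (312,20) to (312,45), and the rest of the ring is out of view above.

Run:
```python
from h import *
for u,v,z in((312,20,.0145),(312,45,.0145),(310,200,.0035),(310,195,.0145),(310.5,100,.0145)): print(u,v,tray(u,v,z).round(4))
im=cv2.imread("pics/w3.png");V=im.max(2)
for v in(60,90,120): 
    r=np.nonzero((im[v,270:350].min(1)>110))[0]+270;print(v,r.min(),r.max(),tray((r.min()+r.max())/2,v,.0145).round(4),tray(r.max(),v,.0145)[1]-tray(r.min(),v,.0145)[1])
```

```text
312 20 [0.1147 0.0008 0.0145]
312 45 [0.1063 0.0008 0.0145]
310 200 [ 0.0488 -0.      0.0035]
310 195 [0.0491 0.     0.0145]
310.5 100 [0.0868 0.0002 0.0145]
60 294 326 [0.1011 0.     0.0145] 0.012277595170628285
90 294 326 [0.0904 0.     0.0145] 0.012538200573821332
120 295 325 [0.0793 0.     0.0145] 0.012009477342008586
```

Request:
carry_out([
  [[0.0619, 0.014, 0, 0, 0, 0, 1], [0.0619, 0.014, 0, 0, 0, 0, 1], [0.0619, 0.014, 0, 0, 0, 0, 1], [0.0619, 0.014, 0, 0, 0, 0, 1], [0.0619, 0.014, 0, 0, 0, 0, 1]],
])

```text
clock: 6.5
tool_pos: [0.5834, -0.1292, 0.1409]
eef_rot: [-2.474, -1.933, 0.003]
contact_force: [0.8, 0.0, -1.7]
gripper_width: 0.0178
grip_force: 44.9
```

Request:
carry_out([
  [[0.0619, 0.014, 0.014, 0, 0, 0, 1], [0, 0, 0.014, 0, 0, -0.043, 1], [0, 0, 0, 0, 0, -0.043, 1], [0, 0, 0, 0, 0, -0.043, 1], [0, 0, 0, 0, 0, -0.043, 1]],
])

```text
clock: 7.12
tool_pos: [0.6056, -0.0852, 0.1183]
eef_rot: [-1.861, -2.527, 0.002]
contact_force: [0.8, 0.0, -1.4]
gripper_width: 0.0177
grip_force: 44.9
```

Request:
carry_out([
  [[0, 0, 0, 0, 0, 0, 1]],
])

```text
clock: 7.25
tool_pos: [0.6057, -0.0853, 0.1185]
eef_rot: [-1.869, -2.521, 0.002]
contact_force: [-0.4, 0.1, -1.9]
gripper_width: 0.0178
grip_force: 44.9
```

Run:
```python
from h import *
plan([.607,-.0855,.09],107);print(bot.observe()["qpos"].round(2))
a=bot.grab_frame("top");cv2.imwrite("pics/t4.png",a[:,:,::-1]);b=bot.grab_frame("wrist");cv2.imwrite("pics/w4.png",b[:,:,::-1])
c=np.hstack([cv2.resize(a[150:290,260:400,::-1],(480,480),interpolation=cv2.INTER_CUBIC),b[:,160:460,::-1]]);cv2.imwrite("pics/c4.png",c)
```

```text
yaw now 106.91 pos [ 0.6057 -0.0853  0.1185] shift mm [-0.6  1.2 28.5] share [-0.0008  0.0015  0.0356] turn deg [-0.16 -0.12 -0.09] share [-0.0009 -0.0007 -0.0005]
[ 0.67  0.7  -0.8   1.74  0.6   0.97 -0.08]
```

View pics/c4.png

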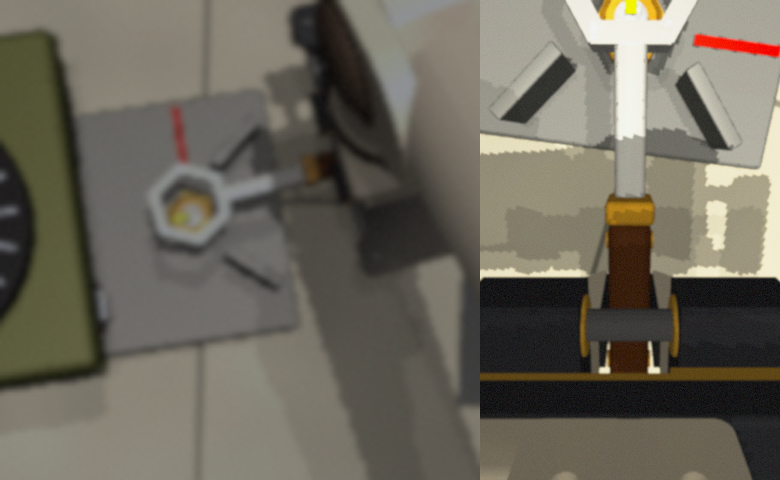

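The ring sits over the nut in both views: top-crop ring at about (188,207), with the nut seen through the hole. In the wrist view the shank runs midway between the ribs. Lowering it.

Request:
carry_out([
  [[-0.0008, 0.0015, 0.03, 0, 0, 0, 1], [0, 0, 0.02, 0, 0, 0, 1], [0, 0, 0.01, 0, 0, 0, 1], [0, 0, 0.008, 0, 0, 0, 1], [0, 0, 0.006, 0, 0, 0, 1]],
])

```text
clock: 7.98
tool_pos: [0.6086, -0.0854, 0.0612]
eef_rot: [1.869, 2.525, 0.0]
contact_force: [-1.2, -0.4, 0.9]
gripper_width: 0.0177
grip_force: 44.9
```

Request:
carry_out([
  [[0, 0, 0.005, 0, 0, 0, 1], [0, 0, 0.004, 0, 0, 0, 1], [0, 0, 0.003, 0, 0, 0, 1]],
])

```text
clock: 8.35
tool_pos: [0.6084, -0.0857, 0.0516]
eef_rot: [1.869, 2.525, -0.0]
contact_force: [-0.4, -1.1, -0.9]
gripper_width: 0.0175
grip_force: 45.0
```

Run:
```python
from h import *
plan([.607,-.0855,.0485],107);s=bot.observe();print(s["contact_force"],s["moment"])
```

```text
yaw now 106.97 pos [ 0.6084 -0.0857  0.0516] shift mm [ 0.6 -1.3  3.1] share [ 0.0008 -0.0016  0.0039] turn deg [ 0.    0.01 -0.03] share [ 0.      0.0001 -0.0002]
[-0.35339708 -1.09678137 -0.91179945] [-0.08245809 -0.08936712  0.07477884]
```

Request:
carry_out([
  [[0.0005, -0.0012, 0.0025, 0, 0, 0, 1], [0.0005, -0.0132, 0, 0, 0, 0.025, 1], [0.0005, -0.0132, 0, 0, 0, 0.025, 1], [0.0005, -0.0132, 0, 0, 0, 0.025, 1], [0, 0, 0, 0, 0, 0, 1]],
])

```text
clock: 8.98
tool_pos: [0.576, -0.0909, 0.0499]
eef_rot: [2.152, 2.289, 0.0]
contact_force: [-0.6, 1.9, -2.6]
gripper_width: 0.018
grip_force: 45.0
```

```bash
cat >> h.py <<'E'
N=np.array([.5677,.0431])
def at(yaw,z,r=.1345):
    y=np.radians(yaw);plan([*(N-r*np.array([np.cos(y),np.sin(y)])),z],yaw)
    s=bot.observe();print("F",s["contact_force"].round(1),"M",s["moment"].round(2))
E
python3 - <<'E'
from h import *
at(93.5,.049)
E
```

```text
yaw now 93.53 pos [ 0.576  -0.0909  0.0499] shift mm [-0.3 -0.1  0.9] share [-0.0003 -0.0001  0.0011] turn deg [0.01 0.   0.03] share [0.0001 0.     0.0002]
F [-0.6  1.9 -2.6] M [ 0.05 -0.02 -0.01]
```

Request:
carry_out([
  [[0.0005, -0.0132, 0.0005, 0, 0, 0.025, 1], [0.0005, -0.0132, 0, 0, 0, 0.025, 1], [0.0005, -0.0132, 0, 0, 0, 0.025, 1], [0.0005, -0.0132, 0, 0, 0, 0.025, 1], [0.0005, -0.0132, 0, 0, 0, 0.025, 1]],
])

```text
clock: 9.6
tool_pos: [0.5248, -0.084, 0.0496]
eef_rot: [2.557, 1.824, 0.001]
contact_force: [-0.3, 0.0, -2.0]
gripper_width: 0.0176
grip_force: 45.0
```

Run:
```python
from h import *
at(71,.049)
```

```text
yaw now 70.98 pos [ 0.5248 -0.084   0.0496] shift mm [-0.4 -0.8  0.6] share [-0.0005 -0.001   0.0008] turn deg [ 0.07 -0.02 -0.02] share [ 0.0004 -0.0001 -0.0001]
F [-0.3  0.  -2. ] M [ 0.06 -0.17  0.24]
```

Request:
carry_out([
  [[0.0003, -0.0142, 0, 0, 0, 0.025, 1], [0.0005, -0.0132, 0, 0, 0, 0.025, 1], [0, 0, 0, 0, 0, 0, 1]],
])

```text
clock: 9.98
tool_pos: [0.5048, -0.0753, 0.0498]
eef_rot: [2.69, 1.62, 0.002]
contact_force: [1.3, 1.2, -2.6]
gripper_width: 0.0175
grip_force: 45.0
```

Run:
```python
from h import *
at(62,.049)
a=bot.grab_frame("wrist");cv2.imwrite("pics/w5.png",a[:,:,::-1])
b=bot.grab_frame("top");cv2.imwrite("pics/c5.png",np.hstack([cv2.resize(b[150:290,260:400,::-1],(480,480),interpolation=cv2.INTER_CUBIC),a[:,160:460,::-1]]))
```

```text
yaw now 62.12 pos [ 0.5048 -0.0753  0.0498] shift mm [-0.4 -0.1  0.8] share [-0.0005 -0.0001  0.001 ] turn deg [ 0.07 -0.03  0.12] share [ 0.0004 -0.0002  0.0007]
F [ 1.3  1.2 -2.6] M [ 0.04 -0.12 -0.07]
```

View pics/c5.png

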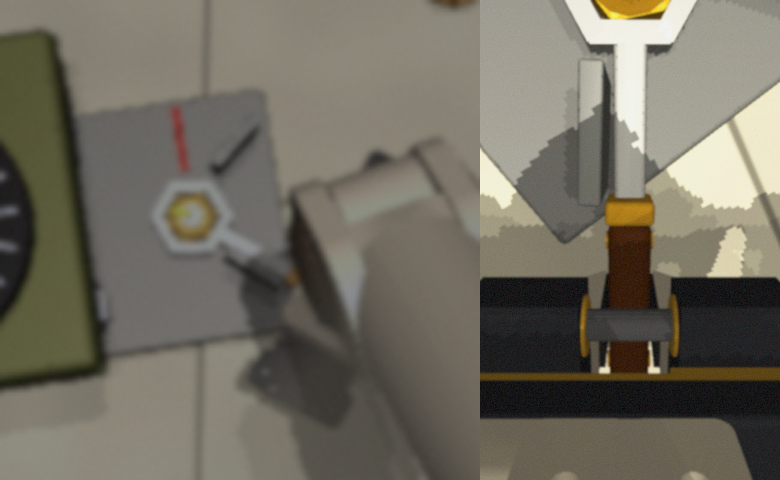

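Request:
carry_out([
  [[0.0005, 0.0132, 0, 0, 0, -0.025, 1], [0, 0, -0.015, 0, 0, 0, 1], [0, 0, -0.04, 0, 0, 0, 1], [0, 0, -0.055, 0, 0, 0, 1], [0.025, 0.06, 0, 0, 0, 0, 1]],
])

```text
clock: 10.7
tool_pos: [0.5649, -0.0821, 0.1415]
eef_rot: [2.625, 1.718, -0.001]
contact_force: [1.9, -0.1, -1.8]
gripper_width: 0.0179
grip_force: 45.0
```

Request:
carry_out([
  [[0, 0, 0, 0, 0, 0, 1]],
])

```text
clock: 10.82
tool_pos: [0.5691, -0.0813, 0.1392]
eef_rot: [2.627, 1.719, 0.007]
contact_force: [-0.3, 0.0, -2.6]
gripper_width: 0.0175
grip_force: 45.0
```

Run:
```python
from nut import *
at(131,.12)
C=cam("wrist");a=np.ascontiguousarray(bot.grab_frame("wrist")[:,:,::-1]);cv2.imwrite("pics/w6.png",a)
np.save("pics/w6.npy",np.array([*C[3],*C[4].ravel()]))
p=pix(C,[*N,.034]);print(p)
u,v=p.astype(int)
try: nut(a,C,(max(u-50,0),u+50,max(v-50,0),v+50))
except Exception as e: print(e)
cv2.imwrite("pics/c6.png",cv2.resize(a[0:150,max(u-100,0):max(u-100,0)+200],None,fx=4,fy=4,interpolation=cv2.INTER_CUBIC));print(max(u-100,0))
```

```text
yaw now 66.39 pos [ 0.5691 -0.0813  0.1392] shift mm [55.7 70.3 19.6] share [0.0697 0.0879 0.0245] turn deg [ 3.000e-01  3.000e-02 -6.461e+01] share [ 1.70e-03  2.00e-04 -3.59e-01]
F [-0.3  0.  -2.6] M [-0.1   0.03 -0.  ]
[227.13508404  70.31568883]
hull centre [227.4  69.9] z 0.027 [0.5671 0.045  0.027 ] area 1639.9771401652945
hull centre [227.4  69.9] z 0.034 [0.5679 0.0432 0.034 ] area 1547.8341717274502
yel 718 [220.1  66.2] [0.5655 0.0456 0.039 ]
yel 47 [256.1  67.4] [0.5852 0.0362 0.039 ]
yel 46 [244.9  96.3] [0.5716 0.0243 0.039 ]
red 349 [319.    9.4] [0.6356 0.0548 0.02  ] ang -177.09
127
```

View pics/c6.png

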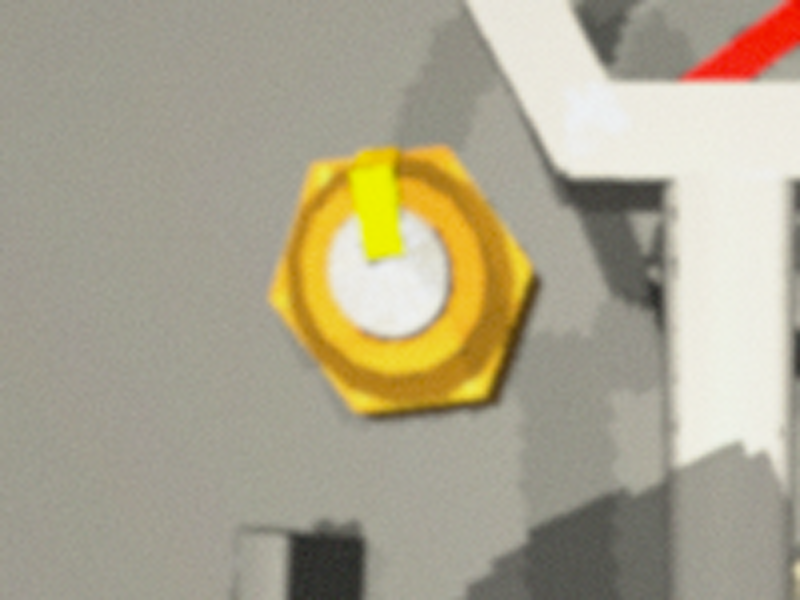

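The nut is clear at wrist pixel (227,70), with the stripe pointing nearly up the image and a little left, so it has turned. This was the tenth and last picture, so I'll use numbers only from here.

```bash
cat >> nut.py <<'E'
def ang(im,C,pred):
    "world angle of the yellow stripe: stripe-blob axis rectified onto z=.039, and hex corners from the hull on z=.034"
    H,S,V=cv2.split(cv2.cvtColor(im,cv2.COLOR_BGR2HSV));u,v=np.round(pix(C,[*N,.034])).astype(int)
    k=np.zeros(H.shape,bool);k[max(v-42,0):v+43,max(u-42,0):u+43]=1
    g=blobs((H>8)&(H<36)&(S>110)&k)[0];hull=cv2.convexHull(np.argwhere(g[2])[:,::-1].astype(np.int32))
    P=np.array([ray(C,*p[0],.034)[:2] for p in hull]);
    E=np.diff(np.r_[P,P[:1]],axis=0);L=np.linalg.norm(E,axis=1);t=np.arctan2(E[:,1],E[:,0])-np.pi/2
    n60=np.degrees(np.angle(np.sum(L*np.exp(6j*t))))/6
    print("hex normal",(n60+60*np.round((pred-n60)/60)).round(1),"coherence",(abs(np.sum(L*np.exp(6j*t)))/L.sum()).round(2))
    for a,c,m in blobs((H>26)&(H<34)&(S>200)&(V>200)&k,8)[:3]:
        d=ray(C,*c,.039)[:2]-N;print("yellow",a,c.round(1),"ang",np.degrees(np.arctan2(d[1],d[0])).round(1),"r",np.linalg.norm(d).round(4))
E
python3 - <<'E'
from nut import *
im=cv2.imread("pics/w6.png");s=np.load("pics/w6.npy");c=cam("wrist");C=(c[0],c[1],c[2],s[:3],s[3:].reshape(3,3))
ang(im,C,71)
P=lambda u,v,z:ray(C,127+u/4,v/4,z)[:2]
a=lambda d:np.degrees(np.arctan2(d[1],d[0])).round(1)
print("stripe",a(P(374,168,.039)-P(383,258,.039)),"flats",a(P(312,160,.034)-P(448,147,.034))-90,a(P(360,413,.034)-P(495,402,.034))-90)
im=cv2.imread("pics/w2.png");s=np.load("pics/w2.npy");C=(c[0],c[1],c[2],s[:3],s[3:].reshape(3,3))
ang(im,C,107)
E
```

```text
hex normal 72.6 coherence 0.79
yellow 223 [220.7  51.1] ang 78.9 r 0.01
stripe 68.9 flats 71.30000000000001 70.69999999999999
hex normal 106.7 coherence 0.85
```

Request:
carry_out([
  [[-0.025, -0.0575, 0, 0, 0, 0, 1], [0.0017, 0.0236, 0, 0, 0, -0.0448, 1], [0.0017, 0.0236, 0, 0, 0, -0.0448, 1], [0.0017, 0.0236, 0, 0, 0, -0.0448, 1], [0.0017, 0.0236, 0, 0, 0, -0.0448, 1]],
])

```text
clock: 11.5
tool_pos: [0.5883, -0.091, 0.137]
eef_rot: [-2.04, -2.387, 0.003]
contact_force: [-0.4, -0.4, -2.7]
gripper_width: 0.0177
grip_force: 45.0
```

Request:
carry_out([
  [[0.0017, 0.0236, 0.01, 0, 0, -0.0448, 1], [0.0017, 0.0236, 0.01, 0, 0, -0.0448, 1], [0.0017, 0.0236, 0.01, 0, 0, -0.0448, 1], [0.0017, 0.0236, 0.01, 0, 0, -0.0448, 1], [0, 0, 0, 0, 0, 0, 1]],
])

```text
clock: 12.12
tool_pos: [0.6561, -0.0575, 0.1043]
eef_rot: [-1.301, -2.856, -0.0]
contact_force: [0.0, 0.3, -2.0]
gripper_width: 0.0174
grip_force: 45.0
```

Run:
```python
from h import *
at(131,.049)
```

```text
yaw now 131.04 pos [ 0.6561 -0.0575  0.1043] shift mm [-0.7 -0.7 55.3] share [-0.0009 -0.0008  0.0691] turn deg [-0.06 -0.17  0.04] share [-0.0003 -0.0009  0.0002]
F [ 0.   0.3 -2. ] M [-0.05 -0.2  -0.05]
```

Request:
carry_out([
  [[-0.0009, -0.0008, 0.03, 0, 0, 0, 1], [0, 0, 0.012, 0, 0, 0, 1], [0, 0, 0.01, 0, 0, 0, 1], [0, 0, 0.009, 0, 0, 0, 1], [0, 0, 0.006, 0, 0, 0, 1]],
])

```text
clock: 12.75
tool_pos: [0.6578, -0.0601, 0.052]
eef_rot: [1.303, 2.858, 0.0]
contact_force: [-0.6, -0.7, 2.8]
gripper_width: 0.0177
grip_force: 45.0
```

Run:
```python
from h import *
at(131,.049)
```

```text
yaw now 130.97 pos [ 0.6578 -0.0601  0.052 ] shift mm [ 2.5 -0.3  3. ] share [ 0.0031 -0.0004  0.0038] turn deg [ 0.03  0.04 -0.03] share [ 0.0002  0.0002 -0.0002]
F [-0.6 -0.7  2.8] M [0.16 0.26 0.13]
```

Request:
carry_out([
  [[0.0025, 0, 0.001, 0, 0, 0, 1], [0.0005, -0.0132, 0.0015, 0, 0, 0.025, 1], [0.0005, -0.0132, 0, 0, 0, 0.025, 1], [0.0005, -0.0132, 0, 0, 0, 0.025, 1], [0, 0, 0, 0, 0, 0, 1]],
])

```text
clock: 13.38
tool_pos: [0.6301, -0.0765, 0.05]
eef_rot: [1.629, 2.685, 0.001]
contact_force: [1.5, 0.1, -3.3]
gripper_width: 0.0175
grip_force: 45.0
```

Run:
```python
from h import *
at(117.5,.049)
```

```text
yaw now 117.49 pos [ 0.6301 -0.0765  0.05  ] shift mm [ 0.4 -0.1  1. ] share [ 0.0005 -0.0002  0.0012] turn deg [ 0.05  0.05 -0.01] share [ 0.0003  0.0003 -0.    ]
F [ 1.5  0.1 -3.3] M [-0.26 -0.55 -0.1 ]
```

Seated (z matches the earlier seat). Swinging from 117.5° to about 61°: 12 rows of 4.5° plus a bit.

Request:
carry_out([
  [[0.0005, -0.0132, 0, 0, 0, 0.025, 1], [0.0005, -0.0132, 0, 0, 0, 0.025, 1], [0.0005, -0.0132, 0, 0, 0, 0.025, 1], [0.0005, -0.0132, 0, 0, 0, 0.025, 1], [0.0005, -0.0132, 0, 0, 0, 0.025, 1]],
])

```text
clock: 14.0
tool_pos: [0.5802, -0.0911, 0.0499]
eef_rot: [2.122, 2.315, 0.001]
contact_force: [2.2, -0.7, -3.5]
gripper_width: 0.0178
grip_force: 45.0
```

Run:
```python
from h import *
at(95,.049)
```

```text
yaw now 94.98 pos [ 0.5802 -0.0911  0.0499] shift mm [ 0.3 -0.7  0.9] share [ 0.0004 -0.0009  0.0012] turn deg [ 0.09  0.03 -0.02] share [ 0.0005  0.0002 -0.0001]
F [ 2.2 -0.7 -3.5] M [-0.38 -0.61  0.05]
```

Request:
carry_out([
  [[0.0005, -0.0132, 0, 0, 0, 0.025, 1], [0.0005, -0.0132, 0, 0, 0, 0.025, 1], [0.0005, -0.0132, 0, 0, 0, 0.025, 1], [0.0005, -0.0132, 0, 0, 0, 0.025, 1], [0, 0, 0, 0, 0, 0, 1]],
])

```text
clock: 14.62
tool_pos: [0.5378, -0.0883, 0.05]
eef_rot: [2.456, 1.957, -0.0]
contact_force: [1.6, -1.0, -3.8]
gripper_width: 0.0179
grip_force: 45.0
```

Run:
```python
from h import *
at(77,.049)
```

```text
yaw now 77.11 pos [ 0.5378 -0.0883  0.05  ] shift mm [ 0.2 -0.4  1. ] share [ 0.0003 -0.0005  0.0013] turn deg [0.04 0.04 0.11] share [0.0002 0.0002 0.0006]
F [ 1.6 -1.  -3.8] M [-0.56 -0.17 -0.19]
```

Request:
carry_out([
  [[0.0005, -0.0134, 0, 0, 0, 0.025, 1], [0.0005, -0.0132, 0, 0, 0, 0.025, 1], [0.0005, -0.0132, 0, 0, 0, 0.025, 1], [0.0003, -0.0074, 0, 0, 0, 0.014, 1], [0, 0, 0, 0, 0, 0, 1]],
])

```text
clock: 15.25
tool_pos: [0.5029, -0.0749, 0.0499]
eef_rot: [2.705, 1.597, -0.0]
contact_force: [1.4, -1.0, -3.2]
gripper_width: 0.0173
grip_force: 45.0
```

Run:
```python
from h import *
at(61,.049)
```

```text
yaw now 61.11 pos [ 0.5029 -0.0749  0.0499] shift mm [ 0.1 -0.5  0.9] share [ 0.0001 -0.0006  0.0011] turn deg [0.04 0.02 0.11] share [0.0002 0.0001 0.0006]
F [ 1.4 -1.  -3.2] M [-0.66 -0.12 -0.13]
```

Request:
carry_out([
  [[0.0005, 0.0132, 0, 0, 0, -0.025, 1], [0, 0, -0.015, 0, 0, 0, 1], [0, 0, -0.04, 0, 0, 0, 1], [0, 0, -0.055, 0, 0, 0, 1], [0.025, 0.06, 0, 0, 0, 0, 1]],
])

```text
clock: 15.88
tool_pos: [0.5633, -0.0808, 0.1419]
eef_rot: [2.64, 1.698, 0.001]
contact_force: [1.6, 0.4, -1.4]
gripper_width: 0.0177
grip_force: 45.0
```

Request:
carry_out([
  [[0, 0, 0, 0, 0, 0, 1], [0, 0, 0, 0, 0, 0, 1]],
])

```text
clock: 16.12
tool_pos: [0.5627, -0.0801, 0.1375]
eef_rot: [-2.64, -1.699, 0.002]
contact_force: [-0.6, -1.3, -3.1]
gripper_width: 0.0176
grip_force: 45.0
```

Run:
```python
from nut import *
at(76,.14)
C=cam("wrist");a=np.ascontiguousarray(bot.grab_frame("wrist")[:,:,::-1]);cv2.imwrite("pics/w7.png",a)
np.save("pics/w7.npy",np.array([*C[3],*C[4].ravel()]))
print(pix(C,[*N,.034]))
ang(a,C,14)
c,_=pca(((a[:,:,2]>200)&(a[:,:,0]<40)&(a[:,:,1]<40)));d=ray(C,*c,.02)[:2]-N;print("red dir",np.degrees(np.arctan2(d[1],d[0])),np.linalg.norm(d))
```

```text
yaw now 65.52 pos [ 0.5627 -0.0801  0.1375] shift mm [-18.  -22.1  -2.4] share [-0.0225 -0.0276 -0.003 ] turn deg [ -0.12  -0.02 -10.48] share [-0.0007 -0.0001 -0.0582]
F [-0.6 -1.3 -3.1] M [-0.1  0.  -0. ]
[234.95928199  68.03594072]
hex normal 12.8 coherence 0.82
yellow 287 [244.8  53.7] ang 19.1 r 0.0102
red dir 10.022398863973157 0.06702562832398941
```

The nut stripe reads about 12° against red at 10°, so it is within tolerance. I'll do one more reseat to bring it firmly to the stop.

Request:
carry_out([
  [[-0.025, -0.0575, 0, 0, 0, 0, 1], [0.0017, 0.0241, 0, 0, 0, -0.0458, 1], [0.0017, 0.0241, 0, 0, 0, -0.0458, 1], [0.0017, 0.0241, 0, 0, 0, -0.0458, 1], [0.0017, 0.0241, 0, 0, 0, -0.0458, 1]],
])

```text
clock: 16.8
tool_pos: [0.5883, -0.0912, 0.1374]
eef_rot: [-2.046, -2.383, 0.002]
contact_force: [-0.4, 0.5, -1.5]
gripper_width: 0.0175
grip_force: 45.0
```

Request:
carry_out([
  [[0.0017, 0.0241, 0.01, 0, 0, -0.0458, 1], [0.0017, 0.0241, 0.01, 0, 0, -0.0458, 1], [0.0017, 0.0241, 0.01, 0, 0, -0.0458, 1], [0.0017, 0.0241, 0.01, 0, 0, -0.0458, 1], [0, 0, 0, 0, 0, 0, 1]],
])

```text
clock: 17.42
tool_pos: [0.6575, -0.0571, 0.1047]
eef_rot: [-1.289, -2.862, -0.001]
contact_force: [-0.2, 0.4, -2.1]
gripper_width: 0.0178
grip_force: 45.0
```

Run:
```python
from h import *
at(131.5,.049)
```

```text
yaw now 131.5 pos [ 0.6575 -0.0571  0.1047] shift mm [-0.1 -0.8 55.7] share [-0.0001 -0.001   0.0696] turn deg [-0.02 -0.16 -0.  ] share [-0.0001 -0.0009 -0.    ]
F [-0.2  0.4 -2.1] M [-0.05 -0.19 -0.04]
```

Request:
carry_out([
  [[-0.0001, -0.001, 0.03, 0, 0, 0, 1], [0, 0, 0.012, 0, 0, 0, 1], [0, 0, 0.01, 0, 0, 0, 1], [0, 0, 0.009, 0, 0, 0, 1], [0.001, 0, 0.006, 0, 0, 0, 1]],
])

```text
clock: 18.05
tool_pos: [0.6574, -0.059, 0.0519]
eef_rot: [1.293, 2.863, 0.0]
contact_force: [-0.1, 0.5, -2.0]
gripper_width: 0.0177
grip_force: 45.0
```

Request:
carry_out([
  [[0.001, 0, 0.001, 0, 0, 0, 1], [0.0005, -0.0132, 0.0005, 0, 0, 0.025, 1], [0.0003, -0.0082, 0, 0, 0, 0.0155, 1], [0, 0, 0, 0, 0, 0, 1]],
])

```text
clock: 18.55
tool_pos: [0.6435, -0.0687, 0.0515]
eef_rot: [1.471, 2.775, 0.001]
contact_force: [-0.2, 1.0, -1.8]
gripper_width: 0.0174
grip_force: 45.0
```

Run:
```python
from h import *
at(124,.049)
```

```text
yaw now 124.13 pos [ 0.6435 -0.0687  0.0515] shift mm [ 0.6 -0.3  2.5] share [ 0.0007 -0.0004  0.0031] turn deg [0.05 0.03 0.13] share [0.0003 0.0002 0.0007]
F [-0.2  1.  -1.8] M [-0.02 -0.38 -0.09]
```

Request:
carry_out([
  [[0.0001, -0.0044, 0.001, 0, 0, 0.0083, 1], [0.0001, -0.0044, 0, 0, 0, 0.0083, 1], [0, 0, 0, 0, 0, 0, 1]],
])

```text
clock: 18.92
tool_pos: [0.6377, -0.0724, 0.0505]
eef_rot: [1.544, 2.735, 0.001]
contact_force: [1.5, 0.2, -2.0]
gripper_width: 0.0175
grip_force: 45.0
```

Request:
carry_out([
  [[0.0001, -0.0044, 0, 0, 0, 0.0083, 1], [0, 0, 0, 0, 0, 0, 1]],
])

```text
clock: 19.18
tool_pos: [0.6345, -0.0742, 0.0504]
eef_rot: [1.58, 2.715, 0.001]
contact_force: [2.7, 1.3, -0.7]
gripper_width: 0.0177
grip_force: 45.0
```

Run:
```python
from h import *
at(119.5,.049)
```

```text
yaw now 119.61 pos [ 0.6345 -0.0742  0.0504] shift mm [ 0.6 -0.4  1.4] share [ 0.0007 -0.0005  0.0018] turn deg [0.05 0.02 0.11] share [0.0003 0.0001 0.0006]
F [ 2.7  1.3 -0.7] M [ 0.23 -0.63 -0.1 ]
```

Request:
carry_out([
  [[0.0001, -0.0044, 0, 0, 0, 0.0083, 1], [0, 0, 0, 0, 0, 0, 1]],
])

```text
clock: 19.42
tool_pos: [0.6313, -0.076, 0.0503]
eef_rot: [1.615, 2.694, 0.001]
contact_force: [3.2, 0.3, -0.7]
gripper_width: 0.0173
grip_force: 45.0
```

Request:
carry_out([
  [[0.0001, -0.0044, 0, 0, 0, 0.0083, 1], [0, 0, 0, 0, 0, 0, 1]],
])

```text
clock: 19.68
tool_pos: [0.6281, -0.0777, 0.0503]
eef_rot: [1.65, 2.673, 0.0]
contact_force: [3.0, 0.7, -1.7]
gripper_width: 0.018
grip_force: 45.0
```

Run:
```python
from h import *
at(116.5,.049)
```

```text
yaw now 116.61 pos [ 0.6281 -0.0777  0.0503] shift mm [ 0.5 -0.1  1.3] share [ 0.0007 -0.0002  0.0016] turn deg [0.02 0.01 0.11] share [0.0001 0.0001 0.0006]
F [ 3.   0.7 -1.7] M [ 0.21 -0.89 -0.22]
```

Request:
carry_out([
  [[0.0001, -0.0044, 0, 0, 0, 0.0083, 1], [0, 0, 0, 0, 0, 0, 1]],
])

```text
clock: 19.92
tool_pos: [0.6251, -0.0791, 0.0503]
eef_rot: [1.685, 2.651, 0.001]
contact_force: [4.8, 1.4, -0.4]
gripper_width: 0.0179
grip_force: 45.0
```

Request:
carry_out([
  [[0.0001, -0.0044, 0, 0, 0, 0.0083, 1], [0, 0, 0, 0, 0, 0, 1]],
])

```text
clock: 20.18
tool_pos: [0.6221, -0.0805, 0.0504]
eef_rot: [1.718, 2.629, 0.001]
contact_force: [5.1, 0.5, 0.2]
gripper_width: 0.0177
grip_force: 45.0
```

Run:
```python
from h import *
at(113.5,.049)
```

```text
yaw now 113.67 pos [ 0.6221 -0.0805  0.0504] shift mm [ 0.5 -0.6  1.4] share [ 0.0006 -0.0007  0.0017] turn deg [0.06 0.03 0.17] share [0.0004 0.0001 0.0009]
F [5.1 0.5 0.2] M [ 0.2  -1.28 -0.1 ]
```

Request:
carry_out([
  [[0.0007, 0.0176, 0, 0, 0, -0.033, 1], [0, 0, -0.015, 0, 0, 0, 1], [0, 0, -0.04, 0, 0, 0, 1], [0, 0, -0.055, 0, 0, 0, 1], [0.025, -0.06, 0, 0, 0, 0, 1]],
])

```text
clock: 20.8
tool_pos: [0.5862, -0.0795, 0.142]
eef_rot: [1.577, 2.71, 0.006]
contact_force: [-0.6, -0.1, -1.6]
gripper_width: 0.0178
grip_force: 45.0
```

Request:
carry_out([
  [[0, 0, 0, 0, 0, 0, 1], [0, 0, 0, 0, 0, 0, 1]],
])

```text
clock: 21.05
tool_pos: [0.5813, -0.0814, 0.1378]
eef_rot: [-1.58, -2.714, 0.003]
contact_force: [0.2, 0.1, -1.6]
gripper_width: 0.0178
grip_force: 45.0
```

Run:
```python
from nut import *
at(120,.14)
C=cam("wrist");a=np.ascontiguousarray(bot.grab_frame("wrist")[:,:,::-1]);cv2.imwrite("pics/w8.png",a)
np.save("pics/w8.npy",np.array([*C[3],*C[4].ravel()]))
print(pix(C,[*N,.034]))
ang(a,C,10)
c,_=pca(((a[:,:,2]>200)&(a[:,:,0]<40)&(a[:,:,1]<40)));d=ray(C,*c,.02)[:2]-N;print("red dir",np.degrees(np.arctan2(d[1],d[0])),np.linalg.norm(d))
for v in(60,90,120,150): 
    r=np.nonzero((a[v,250:370].min(1)>150))[0]+250
    if len(r): print(v,r.min(),r.max())
```

```text
yaw now 119.57 pos [ 0.5813 -0.0814  0.1378] shift mm [-19.5  50.6  -2.3] share [-0.0244  0.0633 -0.0029] turn deg [-0.15 -0.01 -0.43] share [-0.0008 -0.     -0.0024]
F [ 0.2  0.1 -1.6] M [-0.07 -0.18 -0.02]
[390.06835534  67.17207412]
hex normal 9.3 coherence 0.8
yellow 243 [407.4  69.8] ang 15.4 r 0.0099
red dir 9.762114628221482 0.06381070690252469
60 250 353
90 250 361
120 250 369
150 300 316
```

The nut reads 9.3° against red at 9.8°, so it is at the stop. Returning the spanner to the mat.

Request:
carry_out([
  [[-0.0386, -0.0485, 0, 0, 0, 0, 1], [-0.0386, -0.0485, 0, 0, 0, 0, 1], [-0.0386, -0.0485, 0, 0, 0, 0, 1], [-0.0386, -0.0485, 0, 0, 0, 0, 1], [-0.0386, -0.0485, 0, 0, 0, 0, 1]],
])

```text
clock: 21.72
tool_pos: [0.4903, -0.3122, 0.138]
eef_rot: [-1.58, -2.715, -0.001]
contact_force: [0.3, -0.0, -2.4]
gripper_width: 0.0175
grip_force: 45.0
```

Request:
carry_out([
  [[-0.0386, -0.0485, 0, 0, 0, 0.0488, 1], [0, 0, 0, 0, 0, 0.0488, 1], [0, 0, 0, 0, 0, 0.0488, 1], [0, 0, 0, 0, 0, 0.0488, 1], [0, 0, 0, 0, 0, 0.0488, 1]],
])

```text
clock: 22.35
tool_pos: [0.4724, -0.3566, 0.1378]
eef_rot: [-2.485, -1.921, -0.001]
contact_force: [-0.0, 0.1, -2.0]
gripper_width: 0.0175
grip_force: 45.0
```

Request:
carry_out([
  [[0, 0, 0.03, 0, 0, 0, 1], [0, 0, 0, 0, 0, 0, 1]],
])

```text
clock: 22.6
tool_pos: [0.471, -0.3558, 0.1124]
eef_rot: [-2.477, -1.926, 0.001]
contact_force: [0.3, 1.1, -0.9]
gripper_width: 0.0179
grip_force: 45.0
```

Run:
```python
from h import *
plan([.4754,-.3577,.0325],75.7)
```

```text
yaw now 75.73 pos [ 0.471  -0.3558  0.1124] shift mm [-0.9  5.1 79.8] share [-0.0011  0.0063  0.0998] turn deg [-0.21 -0.1   0.03] share [-0.0012 -0.0006  0.0002]
```

Request:
carry_out([
  [[-0.001, 0.003, 0.03, 0, 0, 0, 1], [0, 0, 0.03, 0, 0, 0, 1], [0, 0, 0.022, 0, 0, 0, 1], [0, 0, 0.01, 0, 0, 0, 1], [0, 0, 0.005, 0, 0, 0, 1]],
])

```text
clock: 23.22
tool_pos: [0.4741, -0.358, 0.0361]
eef_rot: [-2.481, -1.927, -0.0]
contact_force: [0.0, 0.1, -3.1]
gripper_width: 0.0176
grip_force: 45.0
```

Request:
carry_out([
  [[0, 0, 0.0025, 0, 0, 0, 1], [0, 0, 0, 0, 0, 0, 1]],
])

```text
clock: 23.48
tool_pos: [0.4742, -0.3584, 0.035]
eef_rot: [2.48, 1.927, 0.0]
contact_force: [-0.2, -1.1, -3.1]
gripper_width: 0.0172
grip_force: 45.0
```

Request:
carry_out([
  [[0, 0, 0.0025, 0, 0, 0, 1], [0, 0, 0.001, 0, 0, 0, 1], [0, 0, 0, 0, 0, 0, 1]],
])

```text
clock: 23.85
tool_pos: [0.4746, -0.3583, 0.0332]
eef_rot: [2.479, 1.927, -0.0]
contact_force: [-0.9, 2.2, 6.8]
gripper_width: 0.0177
grip_force: 45.0
```

Request:
carry_out([
  [[0, 0, 0.0015, 0, 0, 0, 1], [0, 0, 0, 0, 0, 0, 1]],
])

```text
clock: 24.1
tool_pos: [0.4748, -0.3579, 0.0321]
eef_rot: [2.479, 1.927, 0.0]
contact_force: [-1.2, 2.9, 8.2]
gripper_width: 0.0176
grip_force: 45.0
```

Request:
carry_out([
  [[0, 0, 0, 0, 0, 0, 0.75], [0, 0, 0, 0, 0, 0, 0.7], [0, 0, 0, 0, 0, 0, 0.6], [0, 0, 0, 0, 0, 0, 0.5], [0, 0, 0, 0, 0, 0, 0.45]],
], grip_force=5)

```text
clock: 24.72
tool_pos: [0.4739, -0.3581, 0.0305]
eef_rot: [-2.481, -1.927, -0.0]
contact_force: [-0.3, -0.5, 0.0]
gripper_width: 0.049
grip_force: 0.0
```

Request:
carry_out([
  [[0, 0, 0, 0, 0, 0, 0.4], [0, 0, -0.02, 0, 0, 0, 0.4], [0, 0, -0.05, 0, 0, 0, 0.4], [0, 0, -0.07, 0, 0, 0, 0.4], [0, 0, -0.07, 0, 0, 0, 0.4]],
])

```text
clock: 25.35
tool_pos: [0.4739, -0.3578, 0.2011]
eef_rot: [2.48, 1.928, 0.0]
contact_force: [-0.1, -2.2, -0.6]
gripper_width: 0.0549
grip_force: 0.0
```

Request:
carry_out([
  [[0, 0, 0, 0, 0, 0, 0.4], [0, 0, 0, 0, 0, 0, 0.4]],
])

```text
clock: 25.6
tool_pos: [0.4736, -0.3582, 0.1991]
eef_rot: [2.48, 1.927, -0.001]
contact_force: [-0.4, -0.7, -0.3]
gripper_width: 0.0547
grip_force: 0.0
```

Run:
```python
from h import *
C=cam("wrist");im=np.ascontiguousarray(bot.grab_frame("wrist")[:,:,::-1]);cv2.imwrite("pics/w9.png",im)
print(bot.observe()["tool_pos"],bot.observe()["contact_force"])
H,S,V=cv2.split(cv2.cvtColor(im,cv2.COLOR_BGR2HSV))
w=(H<14)&(S>110);w[:, :270]=0;w[:,350:]=0;w[266:]=0
a,c,m=blobs(w)[0];print("wood",a,c,ray(C,*c,.028))
s=(V>150)&(S<60);s[:,:240]=0;s[:,370:]=0;s[180:]=0
a,c,m=blobs(s)[0];ys,xs=np.nonzero(m);print("steel",a,c,xs.min(),xs.max(),ys.min(),ys.max());u=(xs.min()+xs.max())/2
h=ray(C,u,ys.min()+(xs.max()-xs.min())*.433,.017);print("head",h,"width",np.ptp(xs)*(C[3][2]-.017)/C[0])
# into mat frame
M=np.array([.5013,-.3035]);x=np.array([.148,-.006]);x/=np.linalg.norm(x);y=np.array([-x[1],x[0]])
for p in(h,ray(C,*blobs(w)[0][1],.028)): d=p[:2]-M;print("mat xy",d@x,d@y)
```

```text
[ 0.47302423 -0.35787354  0.19796946] [ 0.65525695  0.22531394 -0.64450418]
wood 1307 [310.27926549 222.89058914] [ 0.47399213 -0.35854134  0.028     ]
steel 3274 [310.69731216  77.00213806] 272 349 21 165
head [ 0.5084202  -0.22437984  0.017     ] width 0.06919162208372043
mat xy 0.0039094166052098984 0.07934363677568385
mat xy -0.025055886237760824 -0.0561023367525367
```

The spanner lies on the mat as it did at the start: head at mat (4, 79) mm, handle at (-25, -56) mm. Handing in.

```bash
python3 -c "
from cell import bot
print(bot.job_done())"
```

```text
the job is handed in; nothing more can be done
None
```

The nut is tightened to its stop (yellow stripe at 9.3°, red at 9.8°, by wrist camera), the spanner is back flat on the mat, and the job was handed in at about 26 s; no verdict was returned.

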